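# Lock a glaze-test tile under the leaf spring of its spray cradle

## Robot

A 7-joint arm with a two-finger parallel gripper is mounted at the origin on the work surface. World frame = base frame: x ahead of the robot, y to its left, z up, the work surface at z = 0. Lengths are in m, angles in degrees, forces in N, time in s.
With the tool pointing down it reaches from about 0.4 to 0.85 m from the base axis. Payload 4.5 kg.
Tool frame: the origin (TCP) lies midway between the tips of the shut fingers; the grasp point (between the pads) lies 19 mm behind it; z points along the fingers, y is the direction in which the jaws open and shut (so a half turn about z gives the same grasp; the last joint's range is limited). The gripper opens to 85 mm and grips with 20 to 120 N. Pads are 22 mm wide; open, the fingers measure 114 mm over their backs; the gripper's body (76 mm by 85 mm) begins 54 mm behind the grasp point. The pads swing forward as they close: fully open they stand 13 mm farther back than shut.
Start: joints at [75.218, 39.483, -11.15, 89.685, 9.013, 51.709, -12.324], TCP at [0.18, -0.599, 0.231] pointing down, gripper open.
Joint ranges: [-172.22, 172.22], [-26.19, 119.32], [-84.43, 86.54], [7.71, 146.69], [-57.33, 237.33], [2.42, 119.75], [-152.13, 152.13]. Speed limits (degrees/s): [147.25, 147.25, 180, 180, 180, 180, 180].

## Interface

Orientations are given as [roll, pitch, yaw] about the fixed x, y, z axes, in that order (R = Rz(yaw) Ry(pitch) Rx(roll)).
In Python, from plant import env gives the robot as it stands.
- The arm moves only by the tool arm_command, never from a script. Its argument "deltas" is one flat list of numbers, 5 for each row, row after row: the opening in per cent of the stroke, from 0 (shut) to 100 (fully open), then the shift along the world's x, y, z in m, then the turn about the world's z in degrees. In form: [hand, dx, dy, dz, yaw, hand, dx, dy, dz, yaw, ...]. A call has 1 to 12 rows; each row is the pose to reach, as a shift and turn from the pose measured when the call began; what a row does not reach only later rows make up. A row lasts 1/12 s, in which the tool goes at most 41.7 mm and 7.16 degrees, less where a joint would pass 70% of its speed; a pose out of reach is approached as far as the arm can. A call with a gripper value outside its range is refused whole. The fingers move at their own pace and stop on an object; the grip force is fixed at half the most. Time passes only in rows, so rows that repeat a pose let the fingers close. It gives the time, the measured TCP pose, the force and the opening at its end, in the units of the state.
- env.state(): the state, without advancing time (a new reading comes with each control period).
- env.snapshot(name): name is "scene" or "top"; returns a dict with "img" (480x640x3 uint8, blue, green, red), "range_z" (480x640 float32, m along the optical axis (not along the pixel's ray), 0 where there is no reading), "camera_matrix" (3x3 intrinsics, pixels), "eye" and "attitude" of the camera in the world. Camera axes: x right, y down, z forward; pixel columns grow to the right and rows downward; lengths in m; the calibration is good to about 2 mm. A picture is of the moment at which its call begins.
- env.finish_job(): hands the job in, once; it reports no verdict.
The state is a dict: "time_s": time; "joints": joint angles; "joint_vel": joint speeds; "effort": joint torques, N m; "tcp_pos": TCP position; "tcp_rot": TCP orientation; "wrist_force": force on the tool from outside, world axes, zero at the start; "moment": the same for the moment, N m; "gripper_width": opening from 0.0 (shut) to 1.0 (fully open).
Only numpy, scipy, OpenCV 4.12 (cv2) and the standard library are available. Lean on these libraries where they do the work, as an engineer would, in place of code of your own. Each camera call takes 0.05 s, during which the arm holds its last target.

## Task

With the fingertips, press the terracotta test tile firmly down on its white sprung bed and, keeping it pressed down, slide it under the brass leaf spring until its front edge is fully home against the end block; then let go, leaving it held there by the spring. Do not lift the tile out of its channel or tip it up, and leave the other things on the table where they stand.

Things in the scene. Friction and masses are not known exactly. Their poses are not given: they have to be found in the camera images.
- tile: Loose terracotta tile, 140 x 70 x 10 mm, 0.2 kg, on the white bed in the cradle's channel. Origin: centre of underside; x axis: slide direction towards the leaf spring; z up. On its top a raised bar (66 mm wide, 8 mm high, x = -10 to 0 mm): fingertips pressing behind it (x = -70 to -10) can push forward on it. The front, with white and blue stripes, goes under the leaf; the bar stays outside.
- tile_press (a point): Middle of the bare area on top of the tile behind its raised bar, 40 mm behind the tile's origin, on the top face: a good place for the fingertips. The bar's rear face is 30 mm ahead of it.
- tile_front (a point): Middle of the tile's front edge face (tile x = 70 mm, mid-thickness).
- cradle: Blue cradle fixed to the table; place and direction vary. Origin on the table; x: slide direction, z up. Base 310 x 110 mm, x = -120 to 190 mm. Aluminium side rails: inner faces y = +-37 mm, tops 34 mm above the table (tile has 2 mm each side). Blue end block 42 mm high, stop face at x = 130 mm: the tile is home with its origin at x = 60 mm. It starts with its origin at x = -30 to 5 mm.
- bed (a joint): How far the white bed in the channel is pressed down, in m: 0 up, 0.010 fully down. It sinks level, on springs: the tile starts to sink at about 4 N and is fully down at about 13 N. The tile's top face is 36 mm above the table with the bed up, 26 mm fully down. With the bed up the tile's front butts against the leaf's lip and cannot go under.
- leaf (a joint): Lift of the brass leaf spring in rad: 0 at rest, about 0.02 over a fully pressed tile, about 0.06 when the released tile is pushed up against it. 50 mm wide, fixed on the end block, reaching back over the channel; its rounded nose at cradle x = 100 mm is 25 mm above the table, stiff (about 3 N per mm of lift) and drags on the tile beneath.
- mouth (a point): Rear edge of the leaf spring's upturned lip, at rest: cradle x = 83 mm, about 32 mm above the table. The tile must be pressed down at least about 5 mm to enter below it.
- stop (a point): Middle of the end block's stop face (cradle x = 130 mm, 26 mm above the table).
- glaze_pot: White ceramic cup, 60 mm across, 55 mm high, beside the cradle on its -y side; bystander. Origin: centre of its underside.
- scraper: Spatula lying on the table beside the cradle on its +y side; bystander.
- vase: Terracotta rectangular vase, 55 x 85 mm, 130 mm high, beyond or left of the cradle; bystander. Origin: centre of its underside.
- glaze_jar: Amber glass jar with black lid, 72 mm across, 100 mm high, beyond or left of the cradle; bystander. Origin: centre of its underside.
- firebrick: Half brick, 115 x 75 x 55 mm, on the right; bystander. Origin: centre of its underside.
- brush: Brush lying on the left; bystander.
- mug: Blue mug, 76 mm across, 90 mm high, on the right; bystander. Origin: centre of its underside.

How it is judged:
By the outcome, as a careful person would: the job done as asked, in the order asked, and still so for the second after the job is handed in, with the robot touching nothing.
It also fails if it takes over 42 s, if anything falls off the work surface, if the arm or the gripper's body presses on something with over 40 N, if the wrist force passes 120 N, or if a joint passes its speed limit or range.

## Working session

There is one attempt and no reset: what is moved stays moved. The work goes in short steps, Python scripts to look and compute and a tool call to move; the robot and the scene stay as the last step left them, time stands still between calls to the robot, and variables do not carry over. Pictures are saved under pics/ and viewed, and the job is handed in when it is done.

Besides the shell and the picture viewer there is one more tool, called after "Emit:" as name(argument=value, ...), one argument or row to a line, values as JSON. arm_command: Moves the arm, as the interface text tells. Its arguments: {"type":"object","properties":{"deltas":{"type":"array","items":{"type":"number"}}},"required":["deltas"]}

```bash
mkdir -p pics; ls
cat > h.py <<'E'
import numpy as np,cv2
from plant import env
def snap(n,f):
    s=env.snapshot(n); cv2.imwrite(f'pics/{f}.png',s['img']); np.savez(f'pics/{f}.npz',**{k:np.array(v) for k,v in s.items()}); return s
E
python3 - <<'E'
from h import *
for n in('scene','top'):
    s=snap(n,n+'0'); print(s['camera_matrix'],s['eye'],s['attitude'])
print(env.state())
E
```

```text
pics
[[568.23678208   0.         320.85845204]
 [  0.         568.23678208 245.56125024]
 [  0.           0.           1.        ]] [ 1.47378684 -0.41986146  1.33586812] [-142.12511684   -0.84488415   63.81932207]
[[552.30252794   0.         312.15017471]
 [  0.         552.30252794 238.64890712]
 [  0.           0.           1.        ]] [0.24992222 0.01385484 1.63670114] [-1.68380321e+02 -4.19776243e-02 -8.49779143e+01]
{'time_s': 0.1, 'joints': array([ 75.21766293,  39.52823453, -11.14539038,  89.74104947,
         9.01261938,  51.71105625, -12.32399364]), 'joint_vel': array([ 0.00598475, -0.1837665 , -0.03708608, -0.07406215, -0.02460747,
       -0.01071058, -0.07632116]), 'effort': array([-3.20766507e-03, -5.40604591e+01, -1.27137579e+00, -1.58987993e+01,
        9.38353798e-03,  4.43391196e-03, -4.26273374e-06]), 'tcp_pos': array([ 0.17957835, -0.59800747,  0.23055598]), 'tcp_rot': array([-1.79901813e+02,  7.39000602e-03,  1.67240593e+01]), 'wrist_force': array([ 0.83261742, -0.34426109,  0.3911827 ]), 'moment': array([-0.04660575,  0.06760681,  0.04813552]), 'gripper_width': 0.9986704376427824}
```

View pics/scene0.png

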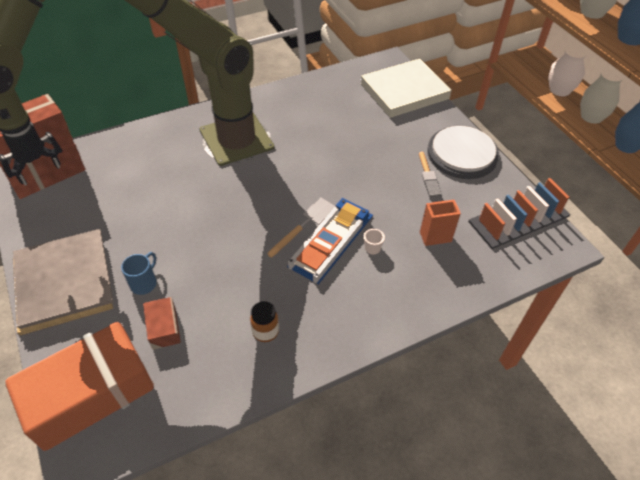

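View pics/top0.png

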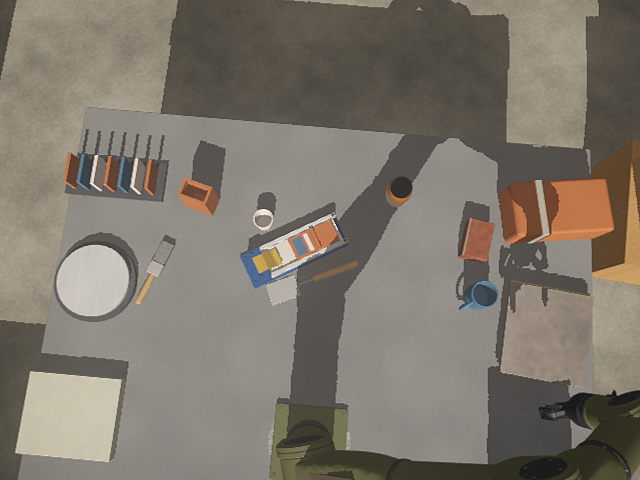

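The top view shows the cradle around (295,250), its blue end block at the left (255,268) and the tile towards the right (318,240). The cup is at (263,217), the scraper at (310,280) and the jar at (400,190). I'll enlarge this area and convert it to world coordinates.

```bash
cat >> h.py <<'E'
from scipy.spatial.transform import Rotation as Ro
def cam(s): return np.array(s['camera_matrix']),np.array(s['eye']),Ro.from_euler('xyz',s['attitude'],degrees=True).as_matrix()
def cloud(s):
    K,e,R=cam(s); d=s['range_z']; v,u=np.mgrid[:480,:640]
    P=np.stack([(u-K[0,2])/K[0,0]*d,(v-K[1,2])/K[1,1]*d,d],-1)
    return P@R.T+e
def atz(s,u,v,z):
    K,e,R=cam(s); r=R@np.linalg.solve(K,[u,v,1]); return e+r*(z-e[2])/r[2]
def proj(s,P):
    K,e,R=cam(s); q=K@(R.T@(np.asarray(P)-e)); return q[:2]/q[2]
E
python3 - <<'E'
from h import *
s=dict(np.load('pics/top0.npz')); W=cloud(s)
for p in [(220,330),(318,240),(343,240),(255,268),(263,217),(400,188),(310,400)]: print(p,W[p[1],p[0]])
s2=dict(np.load('pics/scene0.npz')); W2=cloud(s2)
for p in [(220,330),(318,255),(310,262)]: print(p,W2[p[1],p[0]])
c=cv2.resize(s['img'][200:310,230:360],None,fx=6,fy=6,interpolation=cv2.INTER_CUBIC)[:600]
cv2.imwrite('pics/t0c.png',c[:, :800])
c=cv2.resize(s2['img'][190:290,260:390],None,fx=6,fy=6,interpolation=cv2.INTER_CUBIC)
cv2.imwrite('pics/s0c.png',c)
E
```

```text
(220, 330) [ 0.28987001  0.28692008 -0.00078612]
(318, 240) [0.57351821 0.02385246 0.04508113]
(343, 240) [ 0.58195365 -0.04976423  0.03549056]
(255, 268) [0.47508461 0.19977921 0.04165435]
(263, 217) [0.6375708  0.19653298 0.00722874]
(400, 188) [ 0.73625276 -0.19988962  0.09999536]
(310, 400) [ 0.1163412   0.00707583 -0.00108286]
(220, 330) [ 6.90106281e-01 -3.11735160e-01  5.03444201e-04]
(318, 255) [0.60461737 0.01966921 0.03984325]
(310, 262) [ 0.61493952 -0.01053856  0.03657529]
```

View pics/t0c.png

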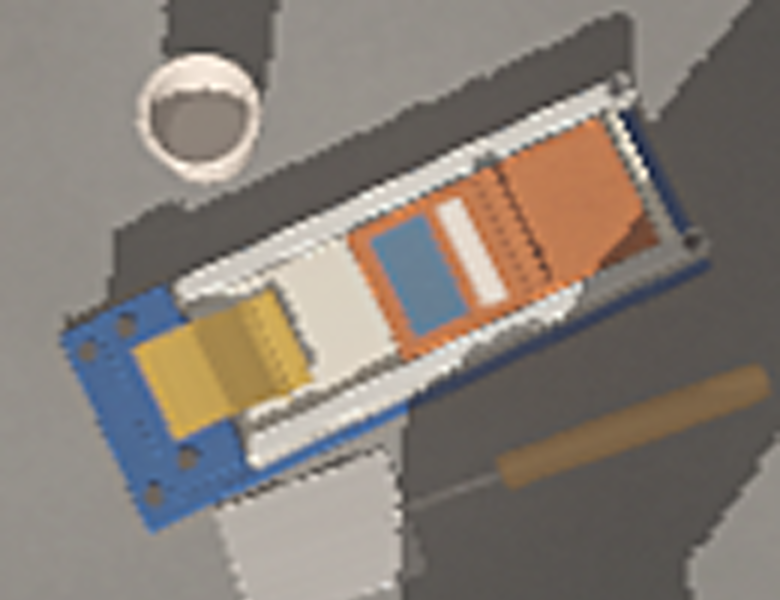

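View pics/s0c.png

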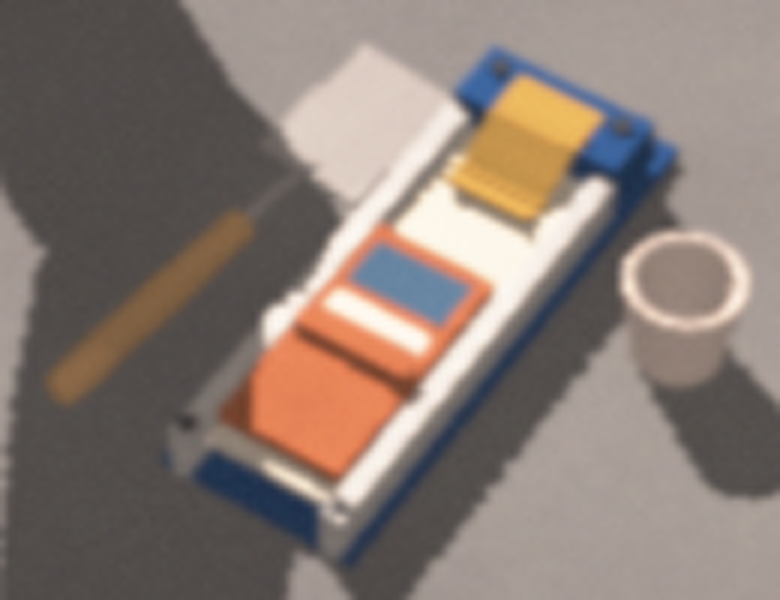

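In the crop, the tile's front edge runs (350,235)-(405,358) and its rear edge (600,120)-(655,240). The block's rear end runs (62,338)-(153,528), and the leaf lip is around (270,290)-(312,380). The slide direction points left and down in the picture.

Run:
```python
from h import *
for n,ox,oy,C in (('top0',230,200,dict(fr=(350,235,36),fl=(405,358,36),rr=(600,120,36),rl=(657,240,36),bR=(62,338,42),bL=(153,528,42),railRr=(632,85,34),railLr=(705,240,34),railRf=(178,290,34),railLf=(255,465,34),lipR=(270,292,32),lipL=(312,380,32))),
 ('scene0',260,190,dict(fr=(492,290,36),fl=(382,228,36),rr=(335,478,36),bL=(492,47,42),bR=(652,128,42),railRr=(335,505,34),railRf=(612,185,34),railLf=(465,110,34),railLr=(178,420,34),lipL=(450,178,32),lipR=(535,218,32)))):
    s=dict(np.load(f'pics/{n}.npz'))
    for k,(u,v,z) in C.items():
        print(n,k,atz(s,(u+.5)/6-.5+ox,(v+.5)/6-.5+oy,z/1000)[:2].round(4))
# orientation via rail top/tile points
s=dict(np.load('pics/top0.npz'));W=cloud(s)
t=W[200:310,230:360].reshape(-1,3)
c=s['img'][200:310,230:360].reshape(-1,3).astype(int)
m=(c[:,2]>170)&(c[:,0]<110)&(c[:,2]-c[:,1]>60)&(t[:,2]>.03)&(t[:,2]<.06)
print(m.sum(),np.median(t[m],0),cv2.minAreaRect(t[m][:,:2].astype(np.float32)))
lo=m&(t[:,2]<.040); print(np.median(t[lo,2]), np.median(t[m&~lo,2]))
m=(t[:,2]>.02)&(t[:,2]<.06)&(t[:,0]<.64)
m2=(t[:,2]>.02)&(t[:,2]<.06)
img=(m2.reshape(110,130)).astype(np.uint8); n,l,st,ce=cv2.connectedComponentsWithStats(img)
i=1+np.argmax(st[1:,4]); q=t[(l==i).ravel()]; print(st[i],cv2.minAreaRect(q[:,:2].astype(np.float32)))
```

```text
top0 fr [0.5713 0.1129]
top0 fl [0.5125 0.0802]
top0 rr [ 0.6403 -0.0052]
top0 rl [ 0.5821 -0.0381]
top0 bR [0.5067 0.2476]
top0 bL [0.4181 0.1933]
top0 railRr [ 0.66   -0.0196]
top0 railLr [ 0.5846 -0.0618]
top0 railRf [0.5368 0.1947]
top0 railLf [0.4539 0.1481]
top0 lipR [0.5401 0.1496]
top0 lipL [0.4983 0.1247]
scene0 fr [0.5756 0.1108]
scene0 fl [0.5172 0.0797]
scene0 rr [ 0.6439 -0.0075]
scene0 bL [0.4374 0.1823]
scene0 bR [0.5215 0.2298]
scene0 railRr [ 0.6565 -0.0136]
scene0 railRf [0.5403 0.1971]
scene0 railLf [0.4638 0.1534]
scene0 railLr [ 0.5801 -0.0593]
scene0 lipL [0.4997 0.1266]
scene0 lipR [0.5413 0.153 ]
641 [0.58682952 0.02174117 0.03631381] ((0.5762727856636047, 0.037549328058958054), (0.07032815366983414, 0.13868089020252228), 30.586502075195312)
0.035476542110885134 0.042458623427629405
[  16   12  102   71 3108] ((0.5503548383712769, 0.08441514521837234), (0.10008914768695831, 0.28946608304977417), 30.485193252563477)
```

Both cameras agree. The slide direction is at about 120.5° world yaw, with the tile centre at about (0.577, 0.037) and its top at 0.0355 (36 expected). The press spot is about (0.597, 0.002). There are roughly 48 mm from tile front to lip, so about 90-95 mm of travel. I'll move over with the fingers shut and the jaw axis across the channel, which means a yaw of about +104°.

Emit:
arm_command(
  deltas=[50,0.01,0.012,0.01,2,0,0.025,0.034,0.02,6,0,0.045,0.06,0.02,10,0,0.065,0.09,0.02,15,0,0.085,0.12,0.02,20,0,0.105,0.15,0.02,25,0,0.125,0.18,0.02,30,0,0.145,0.21,0.02,35,0,0.165,0.24,0.02,40,0,0.185,0.27,0.02,45,0,0.2,0.29,0.02,49,0,0.21,0.3,0.02,52],
)

```text
time_s: 1.1
tcp_pos: [0.3917, -0.2935, 0.2514]
tcp_rot: [-179.9, -0.1, 69.4]
wrist_force: [-0.2, 0.4, -0.4]
gripper_width: -0.004
```

Emit:
arm_command(
  deltas=[0,0.012,0.018,0,3,0,0.028,0.042,0,7,0,0.048,0.072,0,12,0,0.068,0.102,0,17,0,0.088,0.132,0,22,0,0.108,0.162,0,27,0,0.128,0.192,0,32,0,0.148,0.222,0,37,0,0.168,0.252,-0.02,42,0,0.185,0.278,-0.05,47,0,0.196,0.295,-0.08,50,0,0.201,0.303,-0.1,51],
)

```text
time_s: 2.1
tcp_pos: [0.5933, 0.013, 0.1491]
tcp_rot: [-180.0, -0.2, 120.7]
wrist_force: [-0.5, 0.4, 0.2]
gripper_width: -0.002
```

Emit:
arm_command(
  deltas=[0,0,0,-0.02,0,0,0,0,-0.045,0,0,0,0,-0.055,0,0,0,0,-0.055,0],
)

```text
time_s: 2.43
tcp_pos: [0.5914, 0.0119, 0.0918]
tcp_rot: [-179.7, -0.3, 120.7]
wrist_force: [0.1, -0.0, 0.2]
gripper_width: 0.002
```

Run:
```python
from h import *
a=snap('top','t1');b=snap('scene','s1'); st=env.state()
print(st['time_s'],st['tcp_pos'],st['tcp_rot'],st['wrist_force'],st['joints'])
print(proj(a,st['tcp_pos']),proj(b,st['tcp_pos']))
c=[cv2.resize(a['img'][190:310,230:360],None,fx=3,fy=3,interpolation=cv2.INTER_CUBIC),cv2.resize(b['img'][180:300,260:390],None,fx=3,fy=3,interpolation=cv2.INTER_CUBIC)]
cv2.imwrite('pics/c1.png',np.hstack(c))
```

```text
2.5333 [0.59364141 0.01259568 0.09475031] [-1.79979514e+02 -1.76467023e-01  1.20708293e+02] [0.89749112 0.77276481 0.91674489] [ 11.52633417  50.57114337 -30.5976402  100.69904997  37.86419314
  39.52792909  -9.33620148]
[322.71621815 230.01140775] [314.19979511 241.18041535]
```

View pics/c1.png

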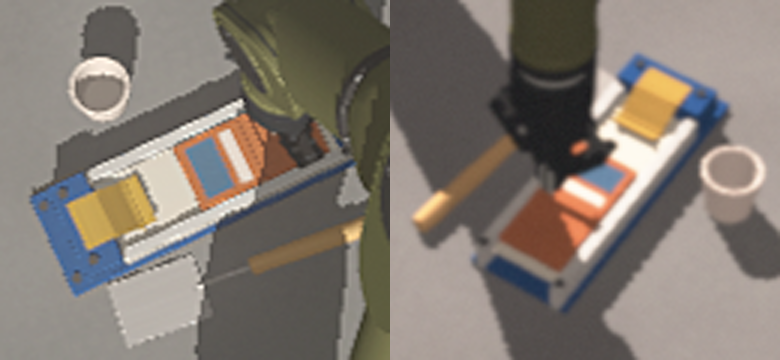

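The gripper is over the bare rear part of the tile in both views: fingers at (305,150) in the left crop, behind the bar, and clear of the rails. I'll descend to just above the surface, 4 mm further back.

Emit:
arm_command(
  deltas=[0,0.002,-0.0035,-0.02,0,0,0.002,-0.0035,-0.035,0,0,0.002,-0.0035,-0.046,0,0,0.002,-0.0035,-0.051,0,0,0.002,-0.0035,-0.052,0,0,0.002,-0.0035,-0.052,0],
)

```text
time_s: 3.03
tcp_pos: [0.5961, 0.0093, 0.0434]
tcp_rot: [180.0, -0.2, 120.7]
wrist_force: [-0.0, -0.2, -0.2]
gripper_width: -0.001
```

Emit:
arm_command(
  deltas=[0,0,0,-0.002,0,0,0,0,-0.004,0,0,0,0,-0.006,0,0,0,0,-0.008,0,0,0,0,-0.008,0],
)

```text
time_s: 3.45
tcp_pos: [0.5964, 0.0094, 0.0355]
tcp_rot: [179.9, -0.1, 120.7]
wrist_force: [0.0, -0.4, 3.9]
gripper_width: 0.005
```

Contact came at z = 0.0355 with 3.9 N, as expected. Next I press down.

Emit:
arm_command(
  deltas=[0,0,0,-0.002,0,0,0,0,-0.004,0,0,0,0,-0.006,0,0,0,0,-0.008,0,0,0,0,-0.01,0,0,0,0,-0.01,0],
)

```text
time_s: 3.95
tcp_pos: [0.5964, 0.0093, 0.0263]
tcp_rot: [179.9, -0.1, 120.7]
wrist_force: [-2.7, -0.9, 11.3]
gripper_width: -0.003
```

Emit:
arm_command(
  deltas=[0,0,0,-0.002,0,0,0,0,-0.003,0,0,0,0,-0.003,0],
)

```text
time_s: 4.2
tcp_pos: [0.5965, 0.0093, 0.0259]
tcp_rot: [179.9, -0.0, 120.7]
wrist_force: [-5.1, -1.0, 22.4]
gripper_width: -0.001
```

The bed is fully down (0.0259, 22 N). I'll slide while keeping the downward preload.

Emit:
arm_command(
  deltas=[0,-0.001,0.0017,-0.003,0,0,-0.002,0.0034,-0.003,0,0,-0.003,0.0052,-0.003,0,0,-0.0041,0.0069,-0.003,0,0,-0.0051,0.0086,-0.003,0,0,-0.0061,0.0103,-0.003,0,0,-0.0071,0.0121,-0.003,0,0,-0.0081,0.0138,-0.003,0,0,-0.0091,0.0155,-0.003,0,0,-0.0102,0.0172,-0.003,0],
)

```text
time_s: 5.03
tcp_pos: [0.5923, 0.0201, 0.026]
tcp_rot: [179.6, 0.7, 120.4]
wrist_force: [5.8, -11.0, 17.9]
gripper_width: 0.004
```

Run:
```python
from h import *
a=snap('top','t2');b=snap('scene','s2'); st=env.state()
print(st['time_s'],st['tcp_pos'],st['tcp_rot'],st['wrist_force'])
c=[cv2.resize(a['img'][190:310,230:360],None,fx=3,fy=3,interpolation=cv2.INTER_CUBIC),cv2.resize(b['img'][180:300,260:390],None,fx=3,fy=3,interpolation=cv2.INTER_CUBIC)]
cv2.imwrite('pics/c2.png',np.hstack(c))
```

```text
5.1333 [0.59200781 0.02081984 0.026016  ] [179.64248328   0.67364991 120.47432801] [  4.80962909 -10.36176585  18.47705174]
```

View pics/c2.png

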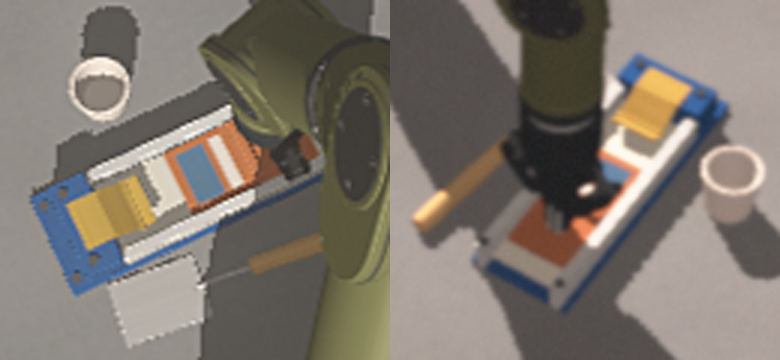

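The tile is down and moving: its front is now nearer the lip (180,160 in the left crop). I'll continue with extra lead to make up for the compliance.

Emit:
arm_command(
  deltas=[0,-0.004,0.0068,-0.004,0,0,-0.0053,0.009,-0.004,0,0,-0.0066,0.0112,-0.004,0,0,-0.0079,0.0134,-0.004,0,0,-0.0092,0.0156,-0.004,0,0,-0.0105,0.0178,-0.004,0,0,-0.0118,0.02,-0.004,0,0,-0.0131,0.0222,-0.004,0,0,-0.0144,0.0244,-0.004,0,0,-0.0157,0.0266,-0.004,0,0,-0.017,0.0288,-0.004,0,0,-0.018,0.0306,-0.004,0],
)

```text
time_s: 6.13
tcp_pos: [0.5813, 0.0406, 0.026]
tcp_rot: [179.5, 1.8, 120.0]
wrist_force: [7.5, -18.3, 26.0]
gripper_width: -0.001
```

Emit:
arm_command(
  deltas=[0,-0.0085,0.011,-0.0045,0,0,-0.0095,0.0125,-0.0045,0,0,-0.0105,0.0145,-0.0045,0,0,-0.0115,0.0165,-0.0045,0,0,-0.0125,0.018,-0.0045,0,0,-0.0135,0.02,-0.0045,0],
)

```text
time_s: 6.63
tcp_pos: [0.5762, 0.0491, 0.026]
tcp_rot: [179.2, 2.9, 119.4]
wrist_force: [8.3, -19.4, 29.1]
gripper_width: -0.002
```

Run:
```python
from h import *
a=snap('top','t3');b=snap('scene','s3'); st=env.state()
print(st['time_s'],st['tcp_pos'],st['tcp_rot'],st['wrist_force'])
c=[cv2.resize(a['img'][190:310,230:360],None,fx=3,fy=3,interpolation=cv2.INTER_CUBIC),cv2.resize(b['img'][180:300,260:390],None,fx=3,fy=3,interpolation=cv2.INTER_CUBIC)]
cv2.imwrite('pics/c3.png',np.hstack(c))
```

```text
6.7333 [0.57590473 0.0496299  0.02603868] [179.22975684   2.91233741 119.48157996] [  7.70070296 -16.73911833  29.18898957]
```

View pics/c3.png

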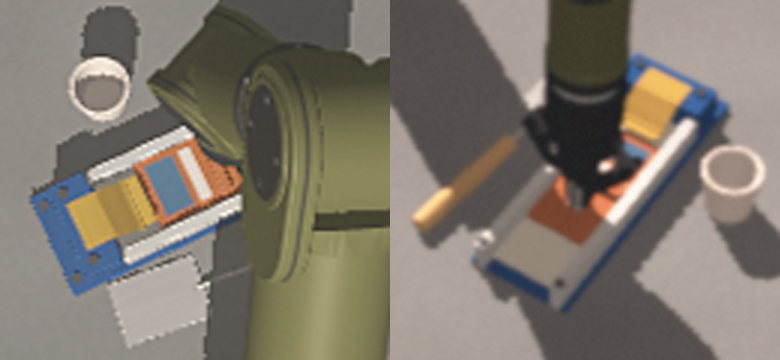

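The tile is flat and its front is at the lip (145,165 in the left crop, lip 150,205), so entry comes next. I'll do it in one longer stroke, which avoids re-basing the preload in the middle.

Emit:
arm_command(
  deltas=[0,-0.0077,0.0085,-0.0048,0,0,-0.0097,0.0115,-0.0048,0,0,-0.0117,0.0145,-0.0048,0,0,-0.0138,0.018,-0.0048,0,0,-0.0158,0.021,-0.0048,0,0,-0.0178,0.0244,-0.0048,0,0,-0.0199,0.0278,-0.0048,0,0,-0.0219,0.0313,-0.0048,0,0,-0.0239,0.0347,-0.0048,0,0,-0.026,0.0382,-0.0048,0,0,-0.028,0.0416,-0.0048,0,0,-0.03,0.045,-0.0048,0],
)

```text
time_s: 7.73
tcp_pos: [0.5564, 0.0819, 0.0261]
tcp_rot: [178.9, 4.3, 118.8]
wrist_force: [12.6, -20.0, 29.2]
gripper_width: -0.001
```

Run:
```python
from h import *
a=snap('top','t4');b=snap('scene','s4'); st=env.state()
print(st['time_s'],st['tcp_pos'],st['tcp_rot'],st['wrist_force'])
c=[cv2.resize(a['img'][190:310,230:360],None,fx=3,fy=3,interpolation=cv2.INTER_CUBIC),cv2.resize(b['img'][180:300,260:390],None,fx=3,fy=3,interpolation=cv2.INTER_CUBIC)]
cv2.imwrite('pics/c4.png',np.hstack(c))
```

```text
7.8333 [0.55572678 0.08312578 0.02607551] [178.87271347   4.16843746 118.87532257] [ 11.73633487 -18.6903616   30.61329254]
```

View pics/c4.png

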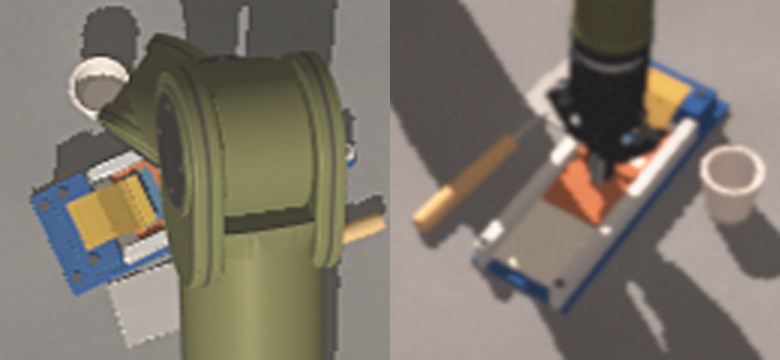

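The tile has entered below the leaf (left crop 145,195). I'll push on to the stop.

Emit:
arm_command(
  deltas=[0,-0.0087,0.0102,-0.0048,0,0,-0.0097,0.012,-0.0048,0,0,-0.0107,0.0137,-0.0048,0,0,-0.0117,0.0154,-0.0048,0,0,-0.0128,0.0171,-0.0048,0,0,-0.0138,0.0188,-0.0048,0,0,-0.0148,0.0205,-0.0048,0,0,-0.0158,0.0222,-0.0048,0,0,-0.0168,0.024,-0.0048,0,0,-0.0168,0.024,-0.0048,0],
)

```text
time_s: 8.67
tcp_pos: [0.5487, 0.0945, 0.0262]
tcp_rot: [178.6, 5.5, 118.2]
wrist_force: [11.3, -20.0, 29.8]
gripper_width: 0.0
```

Emit:
arm_command(
  deltas=[0,-0.0087,0.0102,-0.005,0,0,-0.0097,0.012,-0.005,0,0,-0.0107,0.0137,-0.005,0,0,-0.0117,0.0154,-0.005,0,0,-0.0128,0.0171,-0.005,0,0,-0.0138,0.0188,-0.005,0,0,-0.0138,0.0188,-0.005,0],
)

```text
time_s: 9.25
tcp_pos: [0.5457, 0.0989, 0.0264]
tcp_rot: [178.2, 7.0, 117.4]
wrist_force: [14.4, -21.9, 28.7]
gripper_width: 0.002
```

Run:
```python
from h import *
a=snap('top','t5');b=snap('scene','s5'); st=env.state()
print(st['time_s'],st['tcp_pos'],st['tcp_rot'],st['wrist_force'])
c=[cv2.resize(a['img'][190:310,230:360],None,fx=3,fy=3,interpolation=cv2.INTER_CUBIC),cv2.resize(b['img'][180:300,260:390],None,fx=3,fy=3,interpolation=cv2.INTER_CUBIC)]
cv2.imwrite('pics/c5.png',np.hstack(c))
```

```text
9.35 [0.54566697 0.09884426 0.02640486] [178.2400072    6.9601338  117.36165366] [ 14.43878467 -21.79030667  28.44612554]
```

View pics/c5.png

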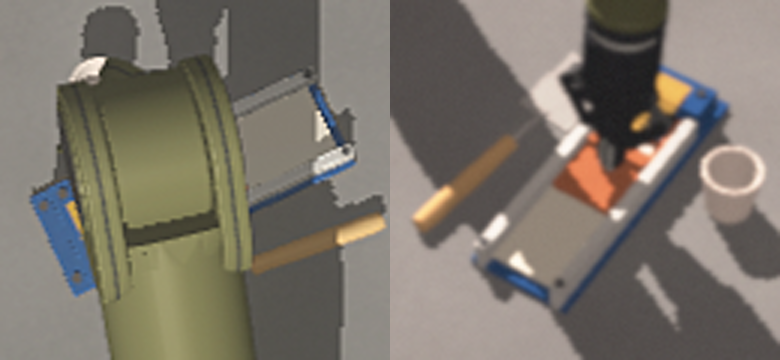

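Run:
```python
from h import *
b=dict(np.load('pics/s5.npz'))
c=cv2.resize(b['img'][205:285,285:385],None,fx=7,fy=7,interpolation=cv2.INTER_CUBIC); cv2.imwrite('pics/c5b.png',c)
u=np.array([-.508,.862]);n=np.array([-.862,-.508])
# predicted home rear edge; cradle origin from rails rear ends / block ends (avg of views)
b0=dict(np.load('pics/scene0.npz'))
lip=np.array([.5205,.1397]); 
for o in (-10,-15,-20):
  for y in (-.035,.035):
    P=lip+u*((o-83)/1000)+n*y; print(o,y,(proj(b,[*P,.026])-[285,205]+.5)*7-.5)
```

```text
-10 -0.035 [351.32083427 313.51582993]
-10 0.035 [210.97656394 239.78651263]
-15 -0.035 [344.84896201 321.45775915]
-15 0.035 [204.37531674 247.50493341]
-20 -0.035 [338.35666006 329.42475857]
-20 0.035 [197.75351768 255.24738418]
```

View pics/c5b.png

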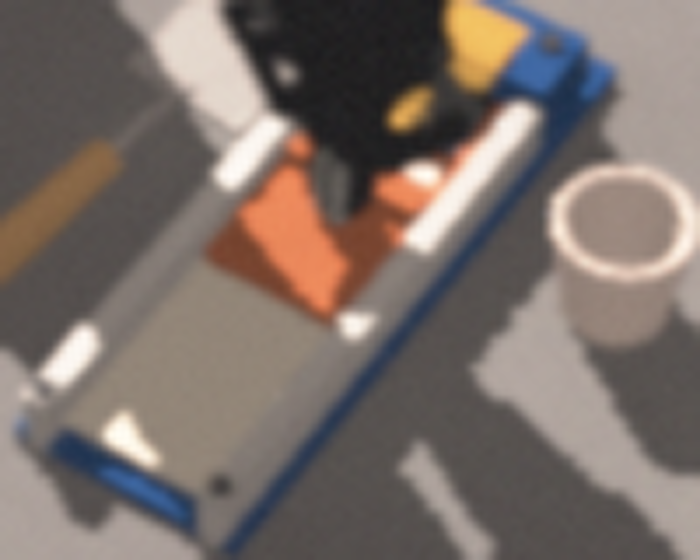

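The tile's rear edge runs (207,257)-(335,325) in the crop, which matches cradle x of about -15, where home is -10. It's 3-6 mm short, or that is measurement error. I'll push with more lead and see whether it moves.

Emit:
arm_command(
  deltas=[0,-0.009,0.013,-0.0045,0,0,-0.011,0.017,-0.0045,0,0,-0.013,0.02,-0.0045,0,0,-0.015,0.0235,-0.0045,0,0,-0.017,0.027,-0.0045,0,0,-0.0185,0.0295,-0.0045,0,0,-0.0185,0.0295,-0.0045,0],
)

```text
time_s: 9.93
tcp_pos: [0.5449, 0.0989, 0.0273]
tcp_rot: [178.1, 9.7, 115.7]
wrist_force: [36.3, -42.2, 4.4]
gripper_width: -0.0
```

Run:
```python
from h import *
b=snap('scene','s6'); st=env.state()
print(st['time_s'],st['tcp_pos'],st['tcp_rot'],st['wrist_force'])
c=cv2.resize(b['img'][205:285,285:385],None,fx=7,fy=7,interpolation=cv2.INTER_CUBIC); cv2.imwrite('pics/c6b.png',c)
```

```text
9.9833 [0.54495643 0.0989257  0.02729751] [178.0494073    9.68988095 115.69967158] [ 36.47764482 -42.68549744   3.14378342]
```

View pics/c6b.png

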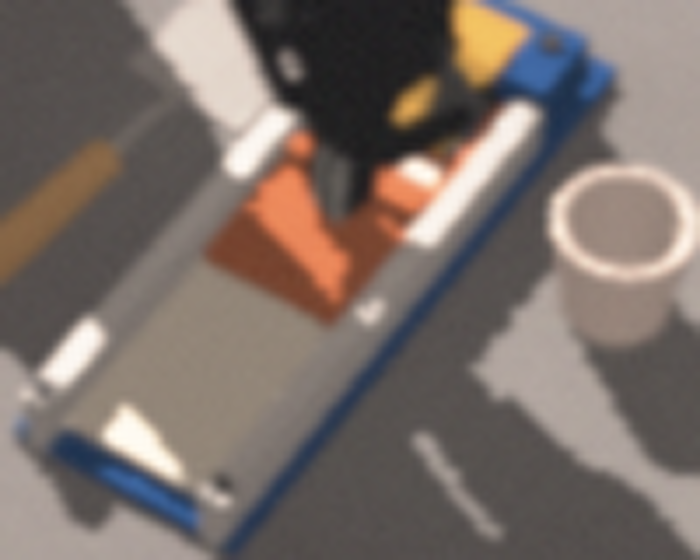

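Run:
```python
from h import *
b=dict(np.load('pics/s6.npz'))
u=np.array([-.508,.862]);n=np.array([-.862,-.508]); lip=np.array([.5205,.1397])
for p in ((207,257),(333,325)):
  for z in (.016,.026):
    P=atz(b,(p[0]+.5)/7-.5+285,(p[1]+.5)/7-.5+205,z)[:2]; print(p,z,P.round(4),(P-lip)@u*1000+83,(P-lip)@n*1000)
```

```text
(207, 257) 0.016 [0.5381 0.0397] -12.121446333965551 35.64029095394319
(207, 257) 0.026 [0.5452 0.0362] -18.724304829941744 31.29806678402638
(333, 325) 0.016 [0.5933 0.0715] -12.814561410716678 -28.09588268865722
(333, 325) 0.026 [0.6    0.0677] -19.412168510248506 -31.95520881339415
```

Emit:
arm_command(
  deltas=[0,-0.004,0.007,-0.004,0,0,-0.002,0.003,-0.004,0,0,0,0,-0.004,0,0,0,0,-0.004,0],
)

```text
time_s: 10.32
tcp_pos: [0.5472, 0.0968, 0.0267]
tcp_rot: [177.8, 10.0, 115.5]
wrist_force: [-3.0, -2.7, 29.3]
gripper_width: 0.002
```

Run:
```python
from h import *
b=snap('scene','s7'); st=env.state()
print(st['time_s'],st['tcp_pos'],st['tcp_rot'],st['wrist_force'])
a=dict(np.load('pics/s6.npz'))
f=lambda b:cv2.resize(b['img'][215:270,300:355],None,fx=7,fy=7,interpolation=cv2.INTER_CUBIC)
cv2.imwrite('pics/c7.png',np.hstack([f(a),f(b)]))
```

```text
10.3667 [0.5472735  0.09678515 0.02670437] [177.83270212   9.98940487 115.53749089] [-3.15053294 -2.76651521 29.00537291]
```

View pics/c7.png

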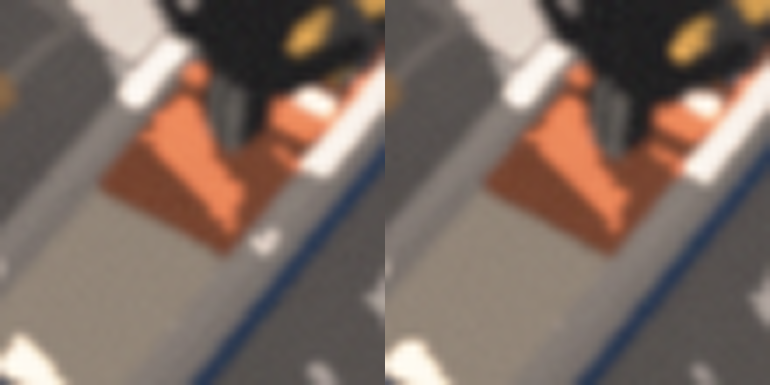

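Run:
```python
from h import *
g=lambda n:cv2.cvtColor(np.load(f'pics/{n}.npz')['img'],cv2.COLOR_BGR2GRAY).astype(np.float32)
a,b,c=g('s5'),g('s6'),g('s7')
for x,y,w,h in ((312,236,18,18),(340,225,12,10)):
  for p,q in ((a,b),(b,c)):
    T=q[y:y+h,x:x+w]; M=np.eye(2,3,dtype=np.float32)
    try: print((x,y),cv2.findTransformECC(p[y:y+h,x:x+w],T,M,cv2.MOTION_TRANSLATION)[1][:,2])
    except Exception as e: print('fail')
```

```text
(312, 236) [ 1.8616639  -0.63879275]
(312, 236) [-0.00710332  0.04861107]
(340, 225) [-0.6912424 -0.5196124]
(340, 225) [0.16205645 0.23323108]
```

The tile did not move under 56 N (it is against the stop), nor when I relaxed. I'll give it one more seating push while pressed, relax the forward push, then lift straight up slowly.

Emit:
arm_command(
  deltas=[0,-0.006,0.01,-0.004,0,0,-0.011,0.018,-0.0045,0,0,-0.014,0.022,-0.005,0,0,-0.014,0.022,-0.005,0,0,-0.008,0.013,-0.0045,0,0,-0.003,0.005,-0.004,0,0,-0.001,0.002,-0.003,0,0,-0.001,0.002,-0.001,0,0,-0.0005,0.001,0.001,0,0,0,0,0.003,0,0,0,0,0.005,0,0,0,0,0.007,0],
)

```text
time_s: 11.37
tcp_pos: [0.5472, 0.0968, 0.0335]
tcp_rot: [177.9, 10.0, 115.5]
wrist_force: [1.0, 0.2, 0.5]
gripper_width: -0.001
```

Emit:
arm_command(
  deltas=[0,0,0,0.003,0,0,0,0,0.006,0,0,0,0,0.01,0,0,0,0,0.015,0,0,0,0,0.025,0,0,0,0,0.04,0,0,0,0,0.06,0,0,0,0,0.08,0,0,0,0,0.1,0,0,0,0,0.12,0],
)

```text
time_s: 12.2
tcp_pos: [0.5469, 0.0966, 0.1548]
tcp_rot: [177.9, 10.0, 115.5]
wrist_force: [0.7, -0.6, -1.2]
gripper_width: -0.0
```

Emit:
arm_command(
  deltas=[0,0.01,-0.02,0.02,0,0,0.02,-0.045,0.04,0,0,0.02,-0.07,0.05,0,0,0.02,-0.1,0.05,0,0,0.01,-0.13,0.05,0,0,0,-0.16,0.05,0,0,-0.01,-0.19,0.05,0,0,-0.02,-0.22,0.05,0,0,-0.03,-0.25,0.05,0,0,-0.04,-0.28,0.05,0,0,-0.05,-0.3,0.05,0,0,-0.05,-0.3,0.05,0],
)

```text
time_s: 13.2
tcp_pos: [0.4927, -0.2099, 0.2047]
tcp_rot: [178.2, 10.1, 115.0]
wrist_force: [-1.6, -0.6, 0.3]
gripper_width: 0.001
```

Run:
```python
from h import *
a=snap('top','t8');b=snap('scene','s8'); st=env.state()
print(st['time_s'],st['tcp_pos'],st['tcp_rot'],st['wrist_force'])
cv2.imwrite('pics/c8.png',cv2.resize(a['img'][200:300,230:360],None,fx=6,fy=6,interpolation=cv2.INTER_CUBIC))
cv2.imwrite('pics/c8b.png',cv2.resize(b['img'][190:290,260:390],None,fx=6,fy=6,interpolation=cv2.INTER_CUBIC))
```

```text
13.3 [ 0.49630623 -0.2042477   0.20510667] [177.87194979   9.98049485 115.4123976 ] [0.28241254 0.6772548  0.86031571]
```

View pics/c8.png

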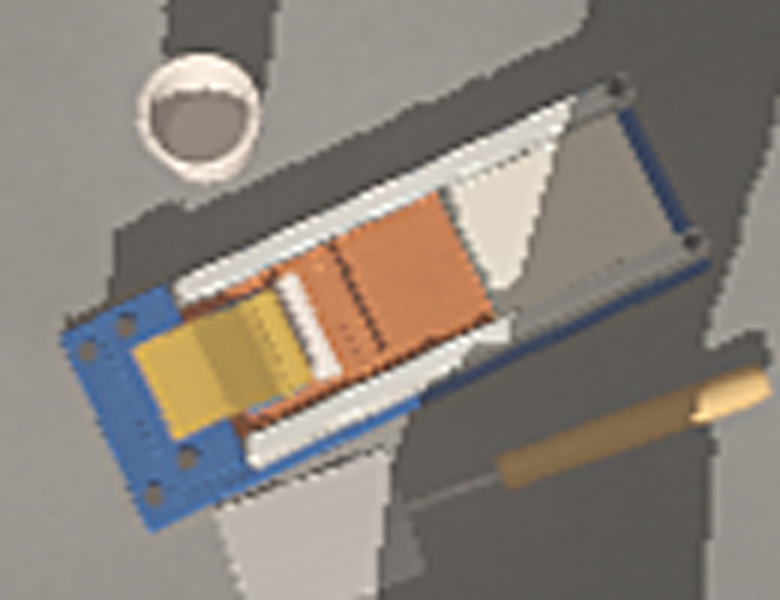

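View pics/c8b.png

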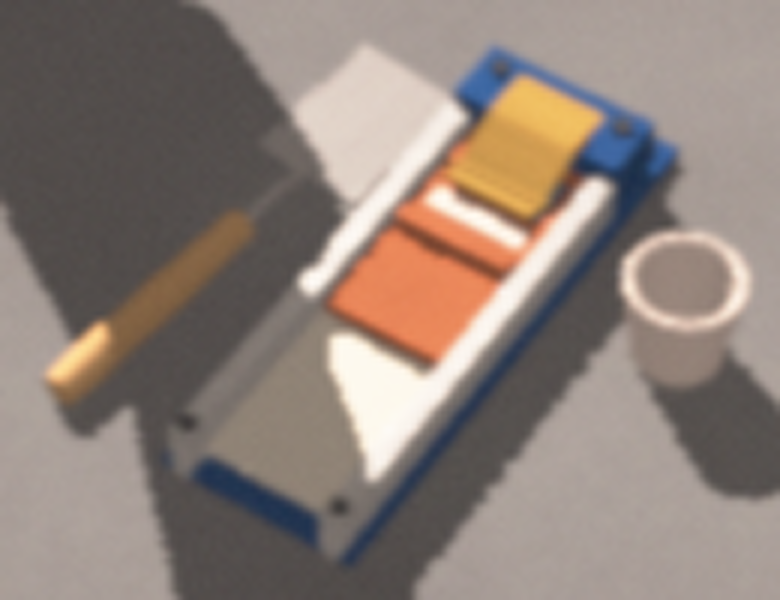

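The tile is under the leaf and flat: rear edge (440,190)-(493,318) in the top crop, with its front hard up to the block on both sides of the leaf. The cup and scraper have not moved. I'll check the rear edge's cradle x and the tile's height.

Run:
```python
from h import *
u=np.array([-.508,.862]); lip=np.array([.5205,.1397])
a=dict(np.load('pics/t8.npz'));b=dict(np.load('pics/s8.npz'));W=cloud(a)
f=lambda u_,v_:(int(u_/6+230),int(v_/6+200))
for p in ((400,230),(430,290),(460,300),(440,220),(260,320)):
    q=f(*p); print(p,W[q[1]-1:q[1]+2,q[0]-1:q[0]+2,2].mean().round(4))
a0=dict(np.load('pics/top0.npz'));
for z in (.028,.030):
  for s,ox,oy,P in ((a,230,200,((440,190),(493,318))),(b,260,190,((330,305),(437,362)))):
    print(z,[round(float((atz(s,(p[0]+.5)/6-.5+ox,(p[1]+.5)/6-.5+oy,z if ox==230 else z-.0)[:2]-lip)@u*1000+83),1) for p in P])
for n in('t8','top0'):
  c=cv2.resize(np.load(f'pics/{n}.npz')['img'][235:285,240:300],None,fx=12,fy=12,interpolation=cv2.INTER_CUBIC); cv2.imwrite(f'pics/z_{n}.png',c)
```

```text
(400, 230) 0.0276
(430, 290) 0.0264
(460, 300) 0.0263
(440, 220) 0.0273
(260, 320) 0.0306
0.028 [-16.4, -12.3]
0.028 [-16.6, -17.0]
0.03 [-16.2, -12.2]
0.03 [-17.9, -18.3]
```

View pics/z_t8.png

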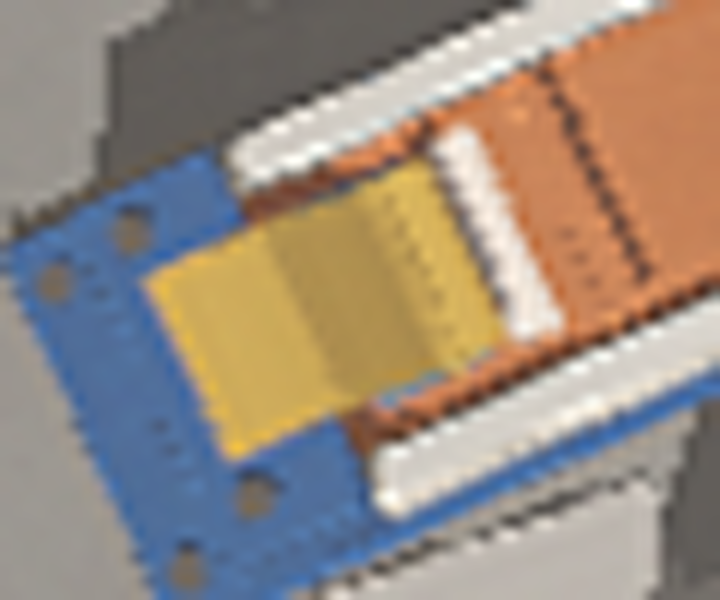

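Run:
```python
from h import *
u=np.array([-.508,.862]);n=np.array([-.862,-.508]); lip=np.array([.5205,.1397])
a=dict(np.load('pics/t8.npz'));b=dict(np.load('pics/s8.npz'))
X=lambda s,p,k,ox,oy,z:[round(float(t),1) for t in ((lambda P:((P-lip)@u*1000+83,(P-lip)@n*1000))(atz(s,(p[0]+.5)/k-.5+ox,(p[1]+.5)/k-.5+oy,z)[:2]))]
for p in ((218,150),(246,217),(347,422),(377,512)): print('block inner',p,X(a,p,12,240,235,.042))
for p in ((12,250),(150,600)): print('outer',p,X(a,p,12,240,235,.042))
for p in ((430,160),(505,340)): print('lip',p,X(a,p,12,240,235,.034))
for p in ((545,70),(648,280)): print('bar rear',p,X(a,p,12,240,235,.038))
im=a['img'].astype(int)
# colour profile along slide at two lateral offsets, tile plane z=.028
for y in (-.031,.031):
  print('y',y)
  for x in range(108,140,3):
    P=lip+u*((x-83)/1000)+n*y; q=proj(a,[*P,.028]); v=cv2.remap(a['img'],np.float32([[q[0]]]),np.float32([[q[1]]]),cv2.INTER_LINEAR)[0,0]; print(x,v)
c=cv2.resize(b['img'][195:245,315:375],None,fx=12,fy=12,interpolation=cv2.INTER_CUBIC); cv2.imwrite('pics/z_s8.png',c)
```

```text
block inner (218, 150) [125.1, -44.6]
block inner (246, 217) [125.7, -26.5]
block inner (347, 422) [124.5, 30.2]
block inner (377, 512) [127.1, 53.3]
outer (12, 250) [180.7, -43.6]
outer (150, 600) [185.5, 49.2]
lip (430, 160) [79.0, -21.6]
lip (505, 340) [81.2, 27.0]
bar rear (545, 70) [44.1, -29.1]
bar rear (648, 280) [43.5, 29.3]
y -0.031
108 [ 74  90 125]
111 [ 57  75 116]
114 [ 61  78 120]
117 [ 64  81 121]
120 [ 59  77 118]
123 [ 62  78 117]
126 [88 81 96]
129 [155 103  71]
132 [161 107  72]
135 [158 106  72]
138 [156 107  72]
y 0.031
108 [ 89 119 186]
111 [ 82  99 141]
114 [ 87 111 169]
117 [ 72  94 145]
120 [ 61  80 121]
123 [ 57  77 118]
126 [102  88  94]
129 [156 108  76]
132 [159 112  78]
135 [156 111  79]
138 [155 109  79]
```

View pics/z_s8.png

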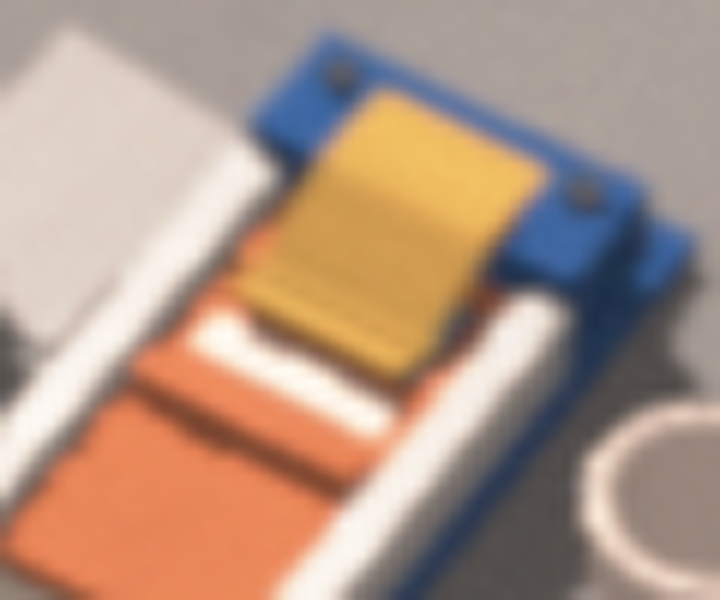

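The terracotta runs right up to the blue block with no gap, at both sides of the leaf. In the top view the block face itself reads x = 125.5 on my scale (true 130), so the rear edge reading of -14.3 becomes about -9.9, against -10 for home. I'm handing the job in.

Run:
```python
from h import *
d=np.abs(np.load('pics/top0.npz')['img'].astype(int)-np.load('pics/t8.npz')['img']).max(2)
print({k:float(np.median(d[v-6:v+6,u-6:u+6])) for k,(u,v) in dict(pot=(263,217),jar=(400,188),vase=(198,195),brick=(476,240),mug=(482,293),brush=(157,262)).items()})
print(env.state()['wrist_force']); print(env.finish_job())
```

```text
{'pot': 6.0, 'jar': 4.0, 'vase': 5.0, 'brick': 6.0, 'mug': 3.0, 'brush': 6.0}
[0.28241254 0.6772548  0.86031571]
the job is handed in; nothing more can be done
None
```

The tile is home against the end block and held there by the leaf spring, and the job is handed in at about 13 s of the 42 s allowed.

**What I did:** With the fingers shut, I pressed the tile behind its bar until the bed was fully down (tile top at 26 mm, 22–30 N). Keeping it pressed, I slid it about 100 mm under the leaf until it stopped. At the stop it did not move under a 56 N push, and the downward force fell to about 4 N for that moment. I seated it once more, eased off the forward push, lifted straight up and moved away.

**Last checks:**
- **Position:** The tile lies flat, and its colour runs right up to the block on both sides of the leaf with no visible gap.
- **Bystanders:** The cup, jar, vase, brick, mug and brush look the same as before in the top view. I checked the scraper only by eye, and it had not moved.
- **Robot:** It is touching nothing; the wrist force is about 1 N.

**What disagreed:** My first rear-edge readings put the tile 2–8 mm short of home (cradle x -12 to -18, home is -10). In the top view, the block face itself read about 4.5 mm low on the same scale. Correcting for that gives about -10, but I did not make the same check for the scene camera. The tool also leaned about 10° under the push; this had no visible effect on the tile.

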